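# Refit the pre-filter and intake grille of a bench fume extractor

### The job

Fit the fresh pre-filter and close the little fume extractor: lay the green cassette, rib outwards, flat and square on the black carbon filter in the bay of the sloping intake, and let it go. Then hook the lower edge of the slotted metal grille (the edge farther from its blue rib) under the metal lip with the grille tilted up, and lower its upper edge until the grille lies flat and the orange roller catch has snapped over it. Leave the bottle, the beaker and the timer where they stand.

Things in the scene. Friction and masses are not known exactly. Their poses are not given: they have to be found in the camera images.
- extractor: Small white bench fume extractor, fixed, 230 deep (x) x 156 wide (y) x 130 mm high. Origin: centre of its underside, on the worktop; x from its low front (control strip and knob, towards the robot) to its high back. Its top slopes up 18 degrees to the back and holds the intake: a seat for the grille between two white side cheeks, with the filter bay in it.
- intake: Seat for the grille, part of the extractor. Origin: where the centre of the grille's underside belongs, 91.5 mm above the worktop and 16 mm in front of the extractor's origin. x: up the slope (18 degrees); z: square to the slope, outwards. Here, in mm: seat plane z = 0, front wall x = -76, back wall x = 76.5 (4 high), cheeks at y = -61 and 61 (10 high). Lip, bay and catch: see their entries.
- lip_edge (a point): Middle of the free edge of the grey steel lip, underside; at (-67, 0, 11) mm of the intake, same axes. The lip is 122 mm wide, 3 thick, and juts 9 mm up the slope from the front wall, flared 25 degrees: its underside is 7 mm above the seat at the wall, 11 mm at this edge. Nothing of it is above z = 16 mm of the intake.
- bay_floor (a point): Centre of the bay's floor, the top of the black carbon filter already fitted; at (-1, 0, -28) mm of the intake, same axes. The bay is 114 (x) x 88 (y) mm and 28 mm deep below the seat, its walls square to the slope. The cassette's origin belongs here, its x along the bay's x, 4 mm to spare on every side.
- catch (a joint): Sprung orange roller catch behind the seat, joint in m: 0 = out (at rest), 0.007 = pushed back. Roller 12 mm diameter, 26 wide, axis along y at x = 78.5, z = 10 mm of the intake; its bracket ends at z = 19. The grille's upper edge, pressed down on it with 3 to 8 N (more than its weight), pushes it back 2 to 4 mm, then it springs over the plate.
- cassette: Pre-filter cassette on the worktop: green frame, white pleated paper, 106 (x) x 80 (y) x 12 mm, 90 g. Origin: centre of its underside, z up; same after a half turn. A green grip rib across its middle, 10 thick (x) x 62 long (y), stands from the frame's top (z = 12) to z = 26 mm. Seated, the rib is 2 mm below the grille.
- grille: Intake grille on the worktop: slotted steel plate, 150 (x) x 116 (y) x 5 mm, 170 g, solid to the touch. Origin: centre of its underside, z up. Seated, its frame is the intake's, with about 1 mm of play along x, 3 mm along y. The edge at x = -75 goes under the lip; there the plate can stand up to 20 degrees up from the seat, and must be over 7 degrees up to pass above the roller.
- grille_rib (a point): Top middle of the grille's blue grip rib, at (15, 0, 25) mm of the grille: 12 thick (x) x 60 long (y), standing from the plate's top (z = 5) to z = 25 mm. It is nearer the grille's upper edge.
- grille_lower_edge (a point): Middle of the grille's lower edge, at its underside: x = -75 mm of the grille, the edge farther from the rib.
- grille_upper_edge (a point): Middle of the grille's upper edge, at its underside: x = +75 mm of the grille, the edge nearer the rib.
- bottle: Bystander: small round bottle with yellow label and cap, 48 mm diameter, 100 high. Origin: centre of its underside.
- beaker: Bystander: clear beaker, 60 mm diameter, 72 high. Origin: centre of its underside.
- timer: Bystander: small white bench timer with coloured keys, 66 x 62 x 20 mm. Origin: centre of its underside.

How it is judged (in metres and radians):
On the way, in this order (a step that is already met when the one before it is completed fails the run):
1. the cassette lies flat and square on the carbon filter in the bay, let go (x of cassette in the frame of intake between -0.008 and 0.006 m and y of cassette in the frame of intake between -0.006 and 0.006 m and z of cassette in the frame of intake between -0.031 and -0.025 m and angle between the x axis of cassette and the x axis of intake, either way round below 0.1 rad and angle between the z axis of cassette and the z axis of intake, either way round below 0.06 rad and contact force between the fingers and cassette below 0.3 N), for 0.2 s.
2. the grille's lower edge is under the lip while its upper edge is still raised 12 mm or more off the seat (x of grille_lower_edge in the frame of intake between -0.08 and -0.0705 m and y of grille_lower_edge in the frame of intake between -0.006 and 0.006 m and z of grille_lower_edge in the frame of intake between -0.003 and 0.007 m and z of grille_upper_edge in the frame of intake above 0.012 m), for 0.1 s.
At the end, for the whole second after the job is handed in: The cassette lies flat in the bay on the carbon filter (within 7 mm, 3 mm in height, 6 degrees). The grille lies on its seat, lower edge under the lip, both edges within 3 to 4 mm of the seat and within 4 mm of centre; the roller catch is out over it (under 2.5 mm back). Both released and at rest (x of cassette in the frame of intake between -0.008 and 0.006 m and y of cassette in the frame of intake between -0.006 and 0.006 m and z of cassette in the frame of intake between -0.031 and -0.025 m and angle between the x axis of cassette and the x axis of intake, either way round below 0.1 rad and angle between the z axis of cassette and the z axis of intake, either way round below 0.06 rad and x of grille in the frame of intake between -0.004 and 0.004 m and y of grille in the frame of intake between -0.0045 and 0.0045 m and z of grille_lower_edge in the frame of intake between -0.003 and 0.004 m and z of grille_upper_edge in the frame of intake between -0.003 and 0.003 m and angle between the x axis of grille and the x axis of intake, either way round below 0.06 rad and angle between the z axis of grille and the z axis of intake, either way round below 0.04 rad and value of joint catch below 0.0025 m and linear speed of grille below 0.02 m/s); the robot touches nothing.
It fails at once if the bottle is pushed more than 30 mm or tipped (distance of bottle from where it was at the start of the episode above 0.03 m or angle between bottle's own z axis and vertical above 0.5 rad).
It fails at once if the beaker is pushed more than 30 mm or tipped (distance of beaker from where it was at the start of the episode above 0.03 m or angle between beaker's own z axis and vertical above 0.5 rad).
It fails at once if the timer is pushed more than 30 mm or tipped (distance of timer from where it was at the start of the episode above 0.03 m or angle between timer's own z axis and vertical above 0.5 rad).
It also fails if it takes over 64 s, if anything falls off the work surface, if the arm or the gripper's body presses on something with over 40 N, if the wrist force passes 120 N, or if a joint passes its speed limit or range.

### The arm

A 6-joint arm with a two-finger parallel gripper is mounted at the origin on a cart in front of the work surface, level with it; the furniture and walls round the work are solid. World frame = base frame: x ahead of the robot, y to its left, z up, the work surface at z = 0. Lengths are in mm, angles in rad, forces in N, time in s.
With the tool pointing down it reaches from about 275 to 1000 mm from the base axis. Payload 8.4 kg.
Tool frame: the origin (TCP) lies between the finger pads; the fingertips stand 22 mm ahead of it and the grasp point (between the pads) lies 3 mm ahead of it (r.nose_length is the z of the fingertips in the tool frame, in mm); z points along the fingers, y is the line along which they close (so a half turn about z gives the same grasp; the last joint's range is limited). The gripper opens to 85 mm and grips with 20 to 120 N. Pads are 22 mm wide; open, the fingers measure 114 mm over their backs; the gripper's body (76 mm by 85 mm) begins 54 mm behind the grasp point. The pads swing forward as they close: fully open they stand 13 mm farther back than shut.
Start: joints at [1.101, 0.353, 1.633, -0, 1.155, -0.002], TCP at [281.826, 557.855, 227.281] pointing down, gripper open.
Joint ranges: [-2.63, 2.63], [-0.92, 2.1], [0.06, 2.66], [-1.3, 4.44], [0, 2.69], [-3.02, 3.02]. Speed limits (rad/s): [2.22, 2.22, 2.79, 3.14, 3.14, 3.14].

### API

Orientations are given as [roll, pitch, yaw] about the fixed x, y, z axes, in that order (R = Rz(yaw) Ry(pitch) Rx(roll)).
In Python, from rig import r, imaging, readout gives the robot as it stands (r), with the cameras (imaging) and the readings (readout).
- The arm moves only by the shell command python3 steer.py FILE [FORCE], which reads ROWS from the file FILE. ROWS is a JSON list of rows, 1 to 5 of them, each an object with the fields r (a list: a rotation vector rx, ry, rz in rad), d (a list: dx, dy, dz in mm), finger_gap (the opening from 0.0 (shut) to 1.0 (fully open)); a field left out counts as zero (the opening has to be given); each row shifts and turns the commanded pose from where the row before left it, along the tool's axes as they then stand; what a row does not reach is not made up. A row lasts 1/12 s, in which the tool goes at most 41.7 mm and 0.125 rad, less where a joint would pass 70% of its speed; a pose out of reach is approached as far as the arm can. The fingers move at their own pace and stop on an object; FORCE is the grip in N (left out, the last holds). Time passes only in rows, so rows that do not move let the fingers close. It prints the time, the measured TCP pose, the force, the opening and the grip force at its end. Input that does not fit is refused with a message, and nothing moves.
- readout.sense(): the state, without advancing time (a new reading comes with each control period).
- imaging.grab_frame(name): name is "scene" or "top" or "wrist"; returns the picture (384x512x3 uint8, red, green, blue); there is no depth.
- imaging.camera_params(name): a dict with "fx", "fy", "cx", "cy" (pixels), "rvec" (rotation vector, rad) and "tvec" (3), from world to camera coordinates, as OpenCV has them. Camera axes: x right, y down, z forward; pixel columns grow to the right and rows downward; lengths in mm; the calibration is good to about 2 mm. A picture is of the moment at which its call begins: read the wrist's pose just before it. camera_params takes no time and is no camera call; for the wrist camera it gives the pose at the moment of the call.
- r.sign_off(): hands the job in; it is judged then, once.
The state is a dict: "clock": time; "qpos": joint angles; "qvel": joint speeds; "joint_efforts": joint torques, N m; "eef_pos": TCP position; "tcp_rot": TCP orientation; "contact_force": force on the tool from outside, world axes, zero at the start; "wrist_torque": the same for the moment, N m; "opening": opening from 0.0 (shut) to 1.0 (fully open); "grasp_force": force on a finger pad.
Only numpy, scipy, OpenCV 4.12 (cv2) and the standard library are available. Lean on these libraries where they do the work, as an engineer would, in place of code of your own. Each camera call takes 0.05 s, during which the arm holds its last target. There are 200 camera calls.

## Working session

There is one attempt and no reset: what is moved stays moved. The work goes in short steps, Python scripts to look and compute and a shell command to move; the robot and the scene stay as the last step left them, time stands still between calls to the robot, and variables do not carry over. Pictures are saved under pics/ and viewed, at most 10 in all, crops included, and the job is handed in when it is done.

```bash
ls; mkdir -p pics; python3 - <<'E'
from rig import r, imaging, readout
import cv2,numpy as np
for n in ("scene","top"):
    f=imaging.grab_frame(n); cv2.imwrite(f"pics/{n}0.png",f[...,::-1]); p=imaging.camera_params(n)
    R=cv2.Rodrigues(np.array(p["rvec"]))[0]; print(n,p["fx"],p["cx"],p["cy"],-R.T@np.array(p["tvec"]),R[2])
s=readout.sense();print(s)
E
```

```text
pics
rig.py
steer.py
scene 429.4815981325917 255.77116721826022 192.0063907728721 [   31.11111877 -1091.67079922   984.78251069] [ 0.33042226  0.73286652 -0.59475019]
top 382.5110452563506 258.59800668917774 196.79726148152008 [ 464.78291184   12.45972668 1247.48014843] [ 0.06635549 -0.02172322 -0.99755955]
{'clock': 0.1, 'qpos': array([ 1.10055751e+00,  3.53585725e-01,  1.63404648e+00, -2.63608356e-06,
        1.15518960e+00, -2.40452278e-03]), 'qvel': array([ 0.00067581, -0.00042416, -0.0004039 ,  0.00060476, -0.00034643,
       -0.00160236]), 'joint_efforts': array([-1.36854138e-03, -6.06358624e+01, -3.42816174e+01, -1.15743865e-04,
        4.09676475e-03,  8.20274408e-06]), 'eef_pos': array([281.65884129, 557.46464769, 226.63816789]), 'tcp_rot': array([-3.14036350e+00, -5.45162199e-07,  2.67375942e+00]), 'contact_force': array([-0.6398238 ,  0.29978711, -0.03213336]), 'wrist_torque': array([ 0.00592409, -0.0477897 ,  0.03940603]), 'grasp_force': 0.0, 'opening': 1.0008192182158984}
```

View pics/scene0.png

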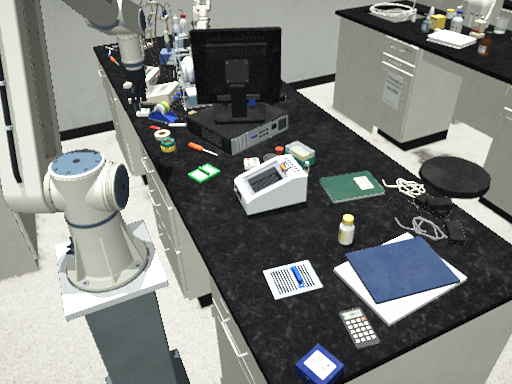

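View pics/top0.png

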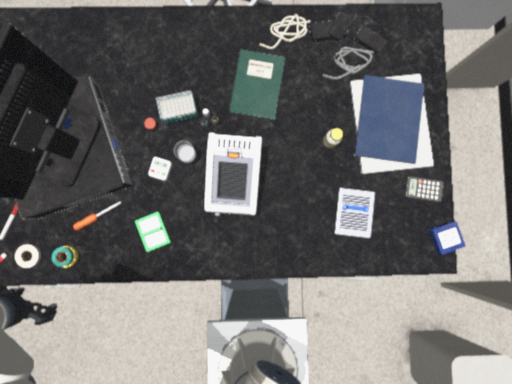

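The scene view shows the extractor at (270,185), the cassette at (204,173), the grille with its blue rib at (296,276) and the bottle at (347,230). In the top view (up = +x, left = +y) the extractor is at (233,174), the cassette at (153,231), the grille at (355,213) with its rib toward +x, the beaker at (185,151) and the timer at (159,168).

```bash
cat > h.py <<'E'
from rig import r, imaging, readout
import cv2,numpy as np
from scipy.spatial.transform import Rotation as Ro
def cam(n):
    p=imaging.camera_params(n); R=cv2.Rodrigues(np.array(p["rvec"]))[0]
    return R,-R.T@np.array(p["tvec"]),p
def ray(c,uv):
    R,o,p=c; d=np.array([(uv[0]-p["cx"])/p["fx"],(uv[1]-p["cy"])/p["fy"],1.]); return o,R.T@d
def onz(c,uv,z):
    o,d=ray(c,uv); return o+d*(z-o[2])/d[2]
def onplane(c,uv,p0,n):
    o,d=ray(c,uv); return o+d*(np.dot(p0-o,n)/np.dot(d,n))
def proj(c,P):
    R,o,p=c; q=(np.atleast_2d(P)-o)@R.T; return np.c_[q[:,0]/q[:,2]*p["fx"]+p["cx"],q[:,1]/q[:,2]*p["fy"]+p["cy"]]
def mask(f,lo,hi,box=None):
    m=cv2.inRange(cv2.cvtColor(f,cv2.COLOR_RGB2HSV),lo,hi)
    if box: k=np.zeros_like(m); k[box[1]:box[3],box[0]:box[2]]=255; m&=k
    return m
def big(m):
    return max(cv2.findContours(m,cv2.RETR_EXTERNAL,cv2.CHAIN_APPROX_NONE)[0],key=cv2.contourArea)
def rect(c,cnt,z):
    P=np.array([onz(c,u,z)[:2] for u in cnt[:,0,:]],np.float32); return cv2.minAreaRect(P)
def pose():
    s=readout.sense(); return s["eef_pos"],Ro.from_euler("xyz",s["tcp_rot"])
def need(p,rpy=None,R=None):   # shift along the tool's axes now, and rotvec
    p0,R0=pose(); R1=R if R is not None else Ro.from_euler("xyz",rpy)
    rv=(R0.inv()*R1).as_rotvec()
    print("d tool",np.round(R0.inv().apply(np.array(p)-p0),1),"rv",np.round(rv,4),"d after turn",np.round(R1.inv().apply(np.array(p)-p0),1))
G=((45,120,80),(80,255,255)); B=((100,140,90),(125,255,255))
E
python3 - <<'E'
from h import *
for n,bg,bb,bx in (("top",(125,200,180,260),(335,195,380,220),(325,180,385,245)),("scene",(180,155,230,190),(280,255,320,295),(255,255,330,305))):
    c=cam(n); f=cv2.imread(f"pics/{n}0.png")[...,::-1].copy()
    print(n,"cass",rect(c,big(mask(f,*G,bg)),12),"rib",rect(c,big(mask(f,*B,bb)),25))
    m=mask(f,(0,0,150),(180,60,255),bx)|mask(f,*B,bx); m=cv2.morphologyEx(m,cv2.MORPH_CLOSE,np.ones((7,7)))
    print("grille",rect(c,big(m),5))
c=cam("top")
f=cv2.imread("pics/top0.png")[...,::-1].copy()
m=mask(f,(0,0,140),(180,60,255),(195,125,275,222)); k=big(cv2.morphologyEx(m,cv2.MORPH_CLOSE,np.ones((5,5)))); print("ext",cv2.minAreaRect(k),rect(c,k,80), cv2.boundingRect(k))
for nm,uv,z in (("bottle",(335,133),100),("beaker",(185,151),72),("timer",(159,168),20),("catch",(234,155),110)): print(nm,onz(c,uv,z))
cv2.imwrite("pics/topc.png",cv2.resize(f[120:260,120:390][...,::-1],None,fx=2.9,fy=2.9,interpolation=cv2.INTER_CUBIC))
E
```

```text
top cass ((431.66021728515625, 281.4381408691406), (52.70872116088867, 10.576794624328613), 10.854901313781738) rib ((503.79412841796875, -326.4732666015625), (59.16853713989258, 6.839685440063477), 80.59517669677734)
grille ((489.353759765625, -326.3370361328125), (119.93124389648438, 152.4417724609375), 82.08856964111328)
scene cass ((437.552734375, 327.4007873535156), (120.18587493896484, 103.60759735107422), 20.54410171508789) rib ((494.47088623046875, -343.7232666015625), (82.71406555175781, 17.27110481262207), 80.95565032958984)
grille ((486.52325439453125, -328.28765869140625), (119.02825164794922, 151.98069763183594), 82.01417541503906)
ext ((231.51470947265625, 174.80880737304688), (54.37782669067383, 82.52543640136719), 4.398705005645752) ((612.69775390625, 68.65408325195312), (167.23036193847656, 254.39556884765625), 84.28523254394531) (204, 132, 58, 84)
bottle [ 731.16610974 -250.3951457   100.        ]
beaker [689.93806894 211.19446063  72.        ]
timer [646.29246894 303.86399798  20.        ]
catch [667.67051758  58.51757108 110.        ]
```

View pics/topc.png

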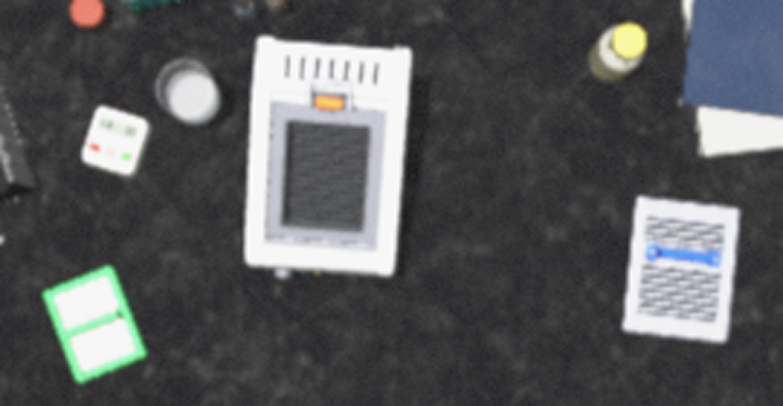

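The crop shows grille and cassette clear of their neighbours; the grille's rib is on the +x side and the cassette is turned about +18°. I'll go over the cassette with the wrist camera.

```bash
python3 - <<'E'
from h import *
R,o,p=cam("wrist"); p0,R0=pose(); print(R0.inv().apply(o-p0), R0.inv().apply(R[2]), R0.inv().apply(R[0]),p["fx"],r.nose_length)
c=cam("top");f=cv2.imread("pics/top0.png")[...,::-1].copy()
m=mask(f,(45,90,60),(85,255,255),(125,200,180,260)); m=cv2.morphologyEx(m,cv2.MORPH_CLOSE,np.ones((5,5)));print(rect(c,big(m),12))
need([432,290,210],[np.pi,0,np.radians(108)])
E
```

```text
[  70.22117219   -0.21751995 -147.05840049] [-2.77038694e-01  6.19542472e-04  9.60858563e-01] [-5.36041266e-04  9.99999537e-01 -7.99333416e-04] 339.3243618650825 22.0
((443.94085693359375, 328.4421081542969), (113.09912109375, 87.28857421875), 20.501127243041992)
d tool [-254.8 -170.9   16.8] rv [-1.200e-03  5.000e-04  7.888e-01] d after turn [-300.8   60.3   16.6]
```

```bash
echo '[{"d":[-35, -19, 0], "finger_gap":1}, {"d":[-35, -19, 0], "finger_gap":1}, {"d":[-35, -19, 0], "finger_gap":1}, {"d":[-35, -19, 0], "finger_gap":1}, {"d":[-35, -19, 0], "finger_gap":1}]' > next.json && python3 steer.py next.json && echo '[{"d":[-35, -19, 0], "finger_gap":1}, {"d":[-35, -19, 0], "finger_gap":1}, {"r":[0, 0, 0.12], "d":[0, 0, 10], "finger_gap":0.5}, {"r":[0, 0, 0.12], "d":[0, 0, 10], "finger_gap":0.5}, {"r":[0, 0, 0.12], "d":[0, 0, 10], "finger_gap":0.5}]' > next.json && python3 steer.py next.json && echo '[{"r":[0, 0, 0.12], "finger_gap":0.5}, {"r":[0, 0, 0.12], "finger_gap":0.5}, {"r":[0, 0, 0.12], "finger_gap":0.5}, {"finger_gap":0.5}, {"finger_gap":0.5}]' > next.json && python3 steer.py next.json
python3 - <<'E'
from h import *
c=cam("wrist"); f=imaging.grab_frame("wrist"); cv2.imwrite("pics/w1.png",f[...,::-1])
m=mask(f,*G); m=cv2.morphologyEx(m,cv2.MORPH_CLOSE,np.ones((5,5)));print(cv2.boundingRect(big(m)),rect(c,big(m),12))
E
```

```text
clock: 0.52
eef_pos: [395.6, 392.4, 227.0]
tcp_rot: [-3.141, -0.0, 2.674]
contact_force: [-0.1, 1.2, 0.3]
opening: 1.001
grasp_force: 0.0
clock: 0.93
eef_pos: [441.0, 327.6, 196.8]
tcp_rot: [-3.142, -0.0, 2.306]
contact_force: [-0.3, 0.5, -0.3]
opening: 0.605
grasp_force: 0.0
clock: 1.35
eef_pos: [440.4, 328.6, 197.1]
tcp_rot: [-3.141, 0.0, 1.958]
contact_force: [-0.8, 0.6, 0.8]
opening: 0.496
grasp_force: 0.0
(285, 176, 22, 30) ((496.9265441894531, 319.21124267578125), (34.287349700927734, 17.205230712890625), 75.50984191894531)
```

View pics/w1.png

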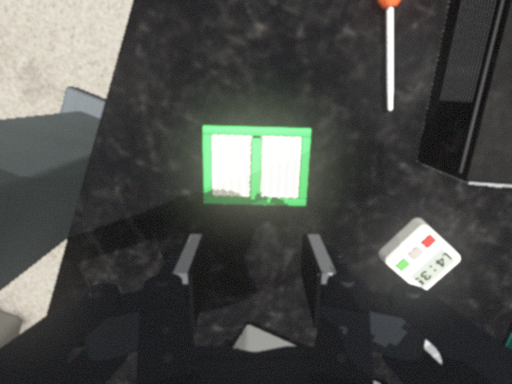

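The wrist view shows the cassette square-on at (203–311, 125–207), with its rib at column 256. The fingers show at rows 235–280. My green mask was too narrow, so I'm widening it.

```bash
python3 - <<'E'
from h import *
c=cam("wrist"); f=cv2.imread("pics/w1.png")[...,::-1].copy()
print(cv2.cvtColor(f,cv2.COLOR_RGB2HSV)[[130,166,166,200],[256,206,257,256]])
m=mask(f,(40,120,60),(90,255,255),(190,110,330,220)); k=np.vstack([x for x in cv2.findContours(m,cv2.RETR_EXTERNAL,cv2.CHAIN_APPROX_NONE)[0] if len(x)>15])
print(cv2.boundingRect(k)); (x,y),s,a=q=rect(c,k,12); print(q)
# rib: mid part
yaw=np.radians(a if s[0]>s[1] else a-90); print(np.degrees(yaw))
rows=[]
for v in range(140,195,3):
    u=np.where(m[v,235:280])[0]
    if len(u): rows.append((235+u.mean(),len(u),v))
print(np.round(rows,1).tolist())
E
```

```text
[[ 69  96 253]
 [ 67 105 250]
 [ 66  88 252]
 [ 59  79 148]]
(202, 125, 110, 81)
((441.68878173828125, 328.38604736328125), (105.79007720947266, 79.74429321289062), 20.360004425048828)
20.360004425048828
[]
```

```bash
python3 - <<'E'
from h import *
need([441.7,328.4,35.5],[np.pi,0,np.radians(110.36)])
E
```

```text
d tool [ -0.7   1.1 161.6] rv [-0.0003  0.0001  0.0319] d after turn [ -0.6   1.1 161.6]
```

```bash
echo '[{"r":[0, 0, 0.032], "d":[-0.6, 1.1, 38], "finger_gap":0.4}, {"d":[0, 0, 38], "finger_gap":0.4}, {"d":[0, 0, 38], "finger_gap":0.4}, {"d":[0, 0, 30], "finger_gap":0.4}, {"d":[0, 0, 17.5], "finger_gap":0.4}]' > next.json && python3 steer.py next.json 50 && echo '[{"finger_gap":0.4}, {"finger_gap":0.0}, {"finger_gap":0.0}, {"finger_gap":0}, {"finger_gap":0}]' > next.json && python3 steer.py next.json 50 && echo '[{"finger_gap":0}, {"finger_gap":0}]' > next.json && python3 steer.py next.json 50
```

```text
clock: 1.82
eef_pos: [440.1, 327.3, 32.5]
tcp_rot: [-3.138, 0.001, 1.926]
contact_force: [-0.1, -0.6, 0.7]
opening: 0.4
grasp_force: 0.0
clock: 2.23
eef_pos: [442.7, 329.2, 37.4]
tcp_rot: [3.139, -0.001, 1.922]
contact_force: [-0.2, 0.4, -0.6]
opening: -0.003
grasp_force: 0.0
clock: 2.4
eef_pos: [442.2, 328.8, 36.6]
tcp_rot: [3.14, -0.0, 1.922]
contact_force: [0.3, 0.1, -0.1]
opening: -0.001
grasp_force: 0.0
```

```bash
python3 - <<'E'
from h import *
f=imaging.grab_frame("wrist"); c=cam("wrist")
p0,R0=pose(); print(proj(c,[p0+R0.apply([0,0,22]),p0+R0.apply([0,0,3])]))
cv2.imwrite("pics/w2.png",cv2.resize(f[100:384,120:400][...,::-1],None,fx=2,fy=2))
E
```

```text
[[254.21108401 228.17109607]
 [254.24800796 243.34978458]]
```

View pics/w2.png

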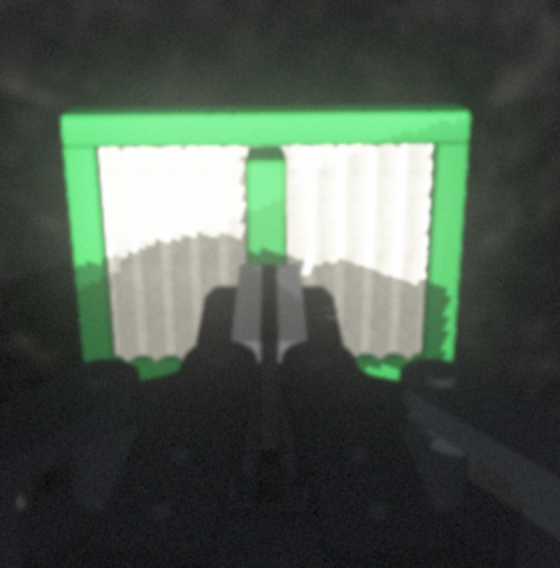

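The crop shows the fingers shut with a gap at (268,300), apparently above the green rib (which runs from (267,150) down). They don't seem to be gripping it. I'll check the tip geometry before moving again.

```bash
python3 - <<'E'
from h import *
c=cam("wrist"); p0,R0=pose()
for q in ([11,0,22],[11,0,10],[11,0,0],[-11,0,22]): print(q,((proj(c,[p0+R0.apply(q)])-[120,100])*2).round(0))
print(((proj(c,[[*p0[:2],26],[*p0[:2],12]])-[120,100])*2).round())
Ry=Ro.from_euler("z",20.36,degrees=True)
for q in ([5,31,26],[-5,31,26],[5,31,12],[53,40,12],[-53,40,12],[53,40,0],[5,-31,26],[5,-31,12]): print(q,((proj(c,[np.array([441.7,328.4,0])+Ry.apply(q)])-[120,100])*2).round(0))
E
echo '[{"d":[0, 0, 2], "finger_gap":0}, {"finger_gap":0}]' > next.json && python3 steer.py next.json && echo '[{"d":[0, 0, 2], "finger_gap":0}, {"finger_gap":0}]' > next.json && python3 steer.py next.json
```

```text
[11, 0, 22] [[268. 218.]]
[11, 0, 10] [[268. 234.]]
[11, 0, 0] [[268. 249.]]
[-11, 0, 22] [[268. 294.]]
[[268. 274.]
 [268. 253.]]
[5, 31, 26] [[287. 155.]]
[-5, 31, 26] [[245. 155.]]
[5, 31, 12] [[285. 142.]]
[53, 40, 12] [[473. 107.]]
[-53, 40, 12] [[ 58. 109.]]
[53, 40, 0] [[461.  99.]]
[5, -31, 26] [[286. 383.]]
[5, -31, 12] [[285. 355.]]
clock: 2.62
eef_pos: [441.7, 328.4, 33.6]
tcp_rot: [-3.142, 0.0, 1.922]
contact_force: [0.2, 0.4, -0.6]
opening: 0.005
grasp_force: 0.0
clock: 2.78
eef_pos: [441.6, 328.4, 31.4]
tcp_rot: [-3.141, 0.0, 1.922]
contact_force: [0.3, 0.5, 0.4]
opening: 0.001
grasp_force: 0.0
```

```bash
for i in 1 2 3 4; do :; done; echo '[{"d":[0, 0, 2], "finger_gap":0}, {"finger_gap":0}]' > next.json && python3 steer.py next.json && echo '[{"d":[0, 0, 2], "finger_gap":0}, {"finger_gap":0}]' > next.json && python3 steer.py next.json && echo '[{"finger_gap":0}]' > next.json && python3 steer.py next.json | head -4
```

```text
clock: 2.95
eef_pos: [441.6, 328.4, 29.4]
tcp_rot: [-3.141, 0.0, 1.922]
contact_force: [-0.0, 0.1, -1.3]
opening: -0.0
grasp_force: 0.0
clock: 3.12
eef_pos: [441.6, 328.4, 27.4]
tcp_rot: [-3.141, 0.0, 1.922]
contact_force: [-0.7, -0.3, 0.1]
opening: 0.001
grasp_force: 0.0
clock: 3.2
eef_pos: [441.7, 328.4, 27.6]
tcp_rot: [-3.141, 0.0, 1.922]
contact_force: [0.7, -0.1, -0.4]
```

```bash
python3 - <<'E'
from h import *
f=imaging.grab_frame("wrist"); c=cam("wrist")
p0,R0=pose(); print(p0,readout.sense()["contact_force"])
f2=imaging.grab_frame("scene"); cs=cam("scene"); print(proj(cs,[p0,p0+[0,0,-22]]))
a=cv2.resize(f[180:330,160:360],(400,300)); u,v=proj(cs,[p0])[0].astype(int); b=cv2.resize(f2[v-30:v+30,u-40:u+40],(400,300),interpolation=cv2.INTER_CUBIC)
cv2.imwrite("pics/w3.png",np.hstack([a,b])[...,::-1])
E
```

```text
[441.74034316 328.49219599  27.69343427] [0.35681949 0.27313782 0.925992  ]
[[203.56710273 168.65980758]
 [204.07978307 173.15049848]]
```

View pics/w3.png

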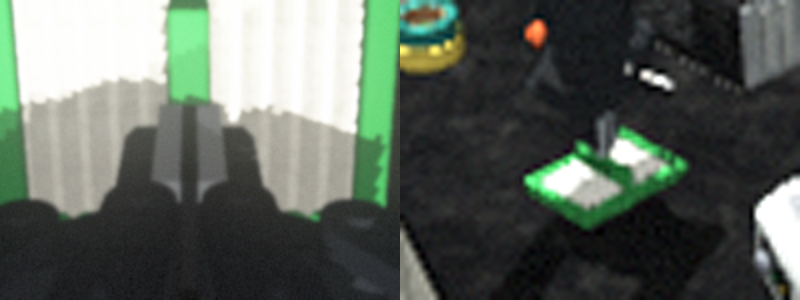

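The left half shows the shut fingers still in front of (above) the rib. In the scene crop on the right, the tip at (605,150) ends at about the TCP, so the tips don't seem to reach as far as stated. I'll probe down to contact in small steps.

```bash
echo '[{"d":[0, 0, 1.5], "finger_gap":0}, {"finger_gap":0}]' > next.json && python3 steer.py next.json | sed -n '2p;4p' && echo '[{"d":[0, 0, 1.5], "finger_gap":0}, {"finger_gap":0}]' > next.json && python3 steer.py next.json| sed -n '2p;4p' && echo '[{"d":[0, 0, 1.5], "finger_gap":0}, {"finger_gap":0}]' > next.json && python3 steer.py next.json| sed -n '2p;4p'
```

```text
eef_pos: [441.7, 328.5, 26.1]
contact_force: [0.4, -0.8, -0.3]
eef_pos: [441.7, 328.4, 24.5]
contact_force: [0.0, -0.9, -1.2]
eef_pos: [441.7, 328.5, 23.1]
contact_force: [0.8, 0.2, -0.9]
```

```bash
echo '[{"d":[0, 0, 1.5], "finger_gap":0}, {"finger_gap":0}]' > next.json && python3 steer.py next.json | sed -n '2p;4p' && echo '[{"d":[0, 0, 1.5], "finger_gap":0}, {"finger_gap":0}]' > next.json && python3 steer.py next.json| sed -n '2p;4p'; python3 - <<'E'
from h import *
s=readout.sense(); print(s["joint_efforts"],s["qpos"],s["wrist_torque"])
f=imaging.grab_frame("wrist");c=cam("wrist")
m=mask(f,(40,60,60),(90,255,255),(100,80,420,330)); k=np.vstack([x for x in cv2.findContours(m,cv2.RETR_EXTERNAL,cv2.CHAIN_APPROX_NONE)[0] if len(x)>15]); print(cv2.boundingRect(k))
p0,R0=pose(); Ry=Ro.from_euler("z",20.36,degrees=True)
print(proj(c,[np.array([441.7,328.4,0])+Ry.apply(q) for q in ([53,40,12],[-53,40,12])]))
E
```

```text
eef_pos: [441.9, 328.6, 22.1]
contact_force: [-0.8, -0.5, 4.4]
eef_pos: [442.0, 328.6, 22.0]
contact_force: [-4.8, -3.3, 23.3]
[ 5.25515957e-02 -4.81456625e+01 -2.04876477e+01  2.10934749e-02
 -2.26913251e+00  4.18151267e-04] [ 6.36686793e-01  5.18583566e-01  1.93401012e+00 -6.71044261e-05
  6.88762808e-01  2.85693033e-01] [-0.67975591  0.97082525 -0.01123705]
(140, 155, 227, 131)
[[366.12987043 158.56996789]
 [140.27130797 159.71328806]]
```

Contact comes at TCP z ≈ 22.3, so the shut tips probably sit on the rib's top (z = 26), just behind the TCP. I'll raise, open and descend past the rib while watching the force.

```bash
echo '[{"d":[0, 0, -8], "finger_gap":0}, {"finger_gap":0.4}, {"finger_gap":0.4}, {"finger_gap":0.4}, {"finger_gap":0.4}]' > next.json && python3 steer.py next.json | sed -n '2p;4p;5p' && echo '[{"d":[0, 0, 4], "finger_gap":0.4}, {"d":[0, 0, 3], "finger_gap":0.4}, {"finger_gap":0.4}]' > next.json && python3 steer.py next.json| sed -n '2p;4p;5p'&& echo '[{"d":[0, 0, 3], "finger_gap":0.4}, {"finger_gap":0.4}]' > next.json && python3 steer.py next.json| sed -n '2p;4p;5p'
```

```text
eef_pos: [441.6, 328.4, 27.9]
contact_force: [-0.4, 0.4, -0.9]
opening: 0.398
eef_pos: [441.2, 328.2, 20.3]
contact_force: [-0.4, 0.1, -0.1]
opening: 0.405
eef_pos: [441.5, 328.3, 17.7]
contact_force: [-0.9, -0.3, 0.0]
opening: 0.399
```

```bash
echo '[{"d":[0, 0, 2], "finger_gap":0.4}, {"finger_gap":0.4}]' > next.json && python3 steer.py next.json| sed -n '2p;4p;5p'; echo '[{"finger_gap":0.0}, {"finger_gap":0}, {"finger_gap":0}, {"finger_gap":0}, {"finger_gap":0}]' > next.json && python3 steer.py next.json 50
```

```text
eef_pos: [441.6, 328.4, 16.0]
contact_force: [-0.6, 0.6, -0.7]
opening: 0.404
clock: 5.6
eef_pos: [441.9, 328.6, 16.5]
tcp_rot: [3.141, -0.0, 1.922]
contact_force: [0.5, -0.1, 3.4]
opening: 0.092
grasp_force: 49.4
```

```bash
echo '[{"finger_gap":0.3}, {"finger_gap":0.3}, {"d":[0, 0, 2], "finger_gap":0.3}, {"d":[0, 0, 2], "finger_gap":0.3}, {"finger_gap":0.3}]' > next.json && python3 steer.py next.json| sed -n '2p;4p;5p'; echo '[{"finger_gap":0.0}, {"finger_gap":0}, {"finger_gap":0}, {"finger_gap":0}, {"finger_gap":0}]' > next.json && python3 steer.py next.json 60
```

```text
eef_pos: [441.5, 328.3, 11.8]
contact_force: [-0.3, -0.4, 0.8]
opening: 0.295
clock: 6.43
eef_pos: [441.8, 328.5, 12.3]
tcp_rot: [3.142, -0.0, 1.922]
contact_force: [0.1, -0.2, 0.9]
opening: 0.094
grasp_force: 59.4
```

Gripped at TCP z = 12.3. Lifting, then going to the right of the extractor so the bay can be seen past the cassette.

```bash
echo '[{"d":[0, 0, -20], "finger_gap":0}, {"d":[0, 0, -40], "finger_gap":0}, {"d":[0, 0, -41], "finger_gap":0}, {"d":[0, 0, -41], "finger_gap":0}, {"d":[0, 0, -41], "finger_gap":0}]' > next.json && python3 steer.py next.json | sed -n '2p;4p;5p' && echo '[{"d":[0, 0, -41], "finger_gap":0}, {"d":[0, 0, -41], "finger_gap":0}, {"d":[0, 0, -30], "finger_gap":0}, {"d":[-37, 1, 0], "finger_gap":0}, {"d":[-37, 1, 0], "finger_gap":0}]' > next.json && python3 steer.py next.json | sed -n '2p;4p;5p' && echo '[{"d":[-37, 1, 0], "finger_gap":0}, {"d":[-37, 1, 0], "finger_gap":0}, {"d":[-37, 1, 0], "finger_gap":0}, {"d":[-37, 1, 0], "finger_gap":0}, {"d":[-37, 1, 0], "finger_gap":0}]' > next.json && python3 steer.py next.json | sed -n '2p;4p;5p' && echo '[{"d":[-37, 1, 0], "finger_gap":0}, {"d":[-37, 1, 0], "finger_gap":0}, {"d":[-37, 1, 0], "finger_gap":0}, {"r":[0, 0, 0.114], "finger_gap":0}, {"r":[0, 0, 0.114], "finger_gap":0}]' > next.json && python3 steer.py next.json| sed -n '2p;4p;5p' && echo '[{"r":[0, 0, 0.114], "finger_gap":0}, {"r":[0, 0, 0.114], "finger_gap":0}, {"finger_gap":0}, {"finger_gap":0}, {"finger_gap":0}]' > next.json && python3 steer.py next.json
python3 - <<'E'
from h import *
c=cam("wrist"); f=imaging.grab_frame("wrist"); cv2.imwrite("pics/w4.png",f[...,::-1])
E
```

```text
eef_pos: [441.3, 328.1, 197.0]
contact_force: [0.5, 1.0, -1.8]
opening: 0.091
eef_pos: [469.8, 260.6, 309.8]
contact_force: [0.6, -0.0, -2.4]
opening: 0.092
eef_pos: [537.5, 85.9, 307.2]
contact_force: [0.9, 0.9, -1.3]
opening: 0.094
eef_pos: [578.7, -17.8, 306.8]
contact_force: [-0.5, 0.7, -0.1]
opening: 0.094
clock: 8.52
eef_pos: [578.3, -15.4, 307.2]
tcp_rot: [-3.141, 0.0, 1.47]
contact_force: [-0.3, 0.1, -1.8]
opening: 0.092
grasp_force: 59.3
```

View pics/w4.png

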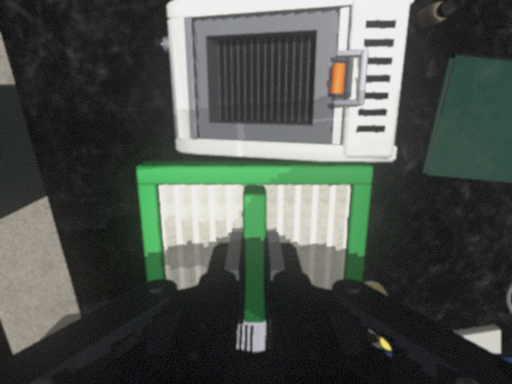

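The wrist view shows the bay as a dark rectangle at (208–318, 32–124), the orange roller at (339,78) and the cassette, level and in hand, from (138,165) to (372,165). Next I'll measure the bay edges and check the cassette in hand.

```bash
python3 - <<'E'
from h import *
c=cam("wrist"); f=cv2.imread("pics/w4.png")[...,::-1].copy(); g=cv2.cvtColor(f,cv2.COLOR_RGB2GRAY)
print("row78",g[70:86,180:360].mean(0).astype(int).tolist()); print("col",g[5:160,225:300].mean(1).astype(int).tolist())
p0,R0=pose(); print(p0,readout.sense()["tcp_rot"])
for q in ([40,53,.3],[40,-53,.3],[31,5,-13.7],[31,-5,-13.7]): print(q,proj(c,[p0+R0.apply(q)]).round(1))
m=mask(f,(40,120,40),(90,255,255),(120,150,390,300)); k=np.vstack([x for x in cv2.findContours(m,cv2.RETR_EXTERNAL,cv2.CHAIN_APPROX_NONE)[0] if len(x)>15]); print(cv2.boundingRect(k))
for u in (150,200,300,360): print(u,np.where(m[:,u])[0][[0]])
for v in (200,240,270): w=np.where(m[v])[0]; print(v,w[0],w[-1],w[(w>230)&(w<280)][[0,-1]])
E
```

```text
row78 [234, 233, 233, 233, 233, 231, 219, 185, 160, 153, 154, 156, 156, 146, 118, 95, 103, 119, 131, 136, 138, 139, 138, 138, 139, 138, 130, 112, 86, 74, 74, 73, 74, 73, 73, 73, 73, 76, 81, 80, 65, 54, 53, 58, 70, 77, 68, 56, 52, 55, 63, 74, 73, 59, 53, 50, 58, 71, 78, 67, 54, 49, 52, 62, 74, 74, 60, 50, 48, 52, 65, 74, 68, 54, 48, 46, 54, 70, 77, 64, 52, 46, 47, 58, 73, 77, 64, 49, 47, 49, 59, 74, 77, 61, 47, 45, 49, 58, 74, 77, 63, 50, 47, 49, 58, 73, 78, 65, 51, 49, 50, 57, 71, 80, 69, 55, 49, 51, 55, 69, 80, 74, 59, 51, 51, 54, 64, 79, 80, 63, 47, 42, 43, 58, 90, 124, 142, 146, 146, 147, 147, 147, 147, 148, 149, 147, 142, 132, 118, 101, 90, 96, 114, 135, 151, 160, 169, 175, 176, 174, 169, 164, 156, 141, 118, 98, 93, 101, 110, 118, 124, 145, 191, 227, 232, 222, 203, 184, 158, 149]
col [239, 239, 238, 234, 221, 198, 173, 148, 126, 113, 113, 121, 131, 138, 143, 144, 144, 144, 144, 144, 144, 144, 144, 143, 143, 139, 129, 112, 91, 73, 59, 53, 51, 50, 50, 50, 51, 52, 54, 59, 62, 63, 64, 64, 63, 63, 63, 62, 62, 62, 63, 62, 61, 62, 61, 61, 61, 61, 60, 60, 60, 61, 60, 61, 61, 61, 60, 60, 60, 61, 60, 60, 60, 60, 60, 60, 60, 60, 60, 60, 60, 61, 60, 61, 61, 60, 61, 61, 61, 61, 61, 61, 61, 62, 61, 62, 61, 59, 59, 58, 56, 57, 57, 57, 58, 58, 59, 59, 59, 59, 59, 60, 61, 62, 62, 61, 61, 69, 84, 103, 116, 122, 123, 123, 123, 123, 124, 124, 124, 123, 124, 124, 124, 123, 129, 146, 174, 204, 224, 230, 231, 232, 231, 231, 231, 230, 229, 227, 226, 223, 215, 195, 163, 125, 93]
[578.29555202 -15.36867871 307.22648373] [-3.14148566e+00 -2.09445924e-06  1.46907648e+00]
[40, 53, 0.3] [[374.1 162.9]]
[40, -53, 0.3] [[134.1 163.1]]
[31, 5, -13.7] [[266.4 191.4]]
[31, -5, -13.7] [[241.9 191.4]]
(135, 161, 238, 139)
150 [161]
200 [165]
300 [166]
360 [166]
200 138 369 [244 264]
240 143 365 [261 262]
270 146 361 [246 262]
```

```bash
cat > fit.py <<'E'
from h import *
from scipy.optimize import least_squares
c=cam("wrist"); f=cv2.imread("pics/w4.png")[...,::-1].copy(); g=cv2.cvtColor(f,cv2.COLOR_RGB2GRAY).astype(float)
def cross(a,t,up):   # subpixel crossing
    for i in range(len(a)-1):
        if (a[i]-t)*(a[i+1]-t)<=0 and (a[i+1]>a[i])==up: return i+(t-a[i])/(a[i+1]-a[i])
S={"L":[],"R":[],"T":[],"B":[]}
for v in range(45,112,3):
    S["L"].append((198+cross(g[v,198:216],106,False),v))
    x=cross(g[v,308:328],100,True)
    if x is not None:S["R"].append((308+x,v))
for u in range(220,306,3):
    x=cross(g[22:45,u],98,False); x is not None and S["T"].append((u,22+x))
    x=cross(g[112:132,u],92,True); x is not None and S["B"].append((u,112+x))
L={k:np.ravel(cv2.fitLine(np.array(p,np.float32),cv2.DIST_HUBER,0,.01,.01)) for k,p in S.items()}
def X(a,b):
    A=np.c_[L[a][:2],-L[b][:2]]; t=np.linalg.solve(A,L[b][2:]-L[a][2:]); return L[a][2:]+t[0]*L[a][:2]
uv=np.array([X("L","B"),X("L","T"),X("R","T"),X("R","B")]); print(uv.round(1),{k:len(v) for k,v in S.items()})
# tool x (image up) = world +y = intake +y ; image right = +x
P=np.array([[-58,-44,0],[-58,44,0],[56,44,0],[56,-44,0]],float)
def T(q):   # extractor x,y,yaw -> intake frame
    Rz=Ro.from_euler("z",q[2]); return Rz*Ro.from_euler("y",-18,degrees=True), np.array([q[0],q[1],0])+Rz.apply([-16,0,91.5])
def res(q): R,t=T(q); return (proj(c,R.apply(P)+t)-uv).ravel()
s=least_squares(res,[612,68,-.1]); q=s.x; print("ext",q,np.degrees(q[2]),"res px",s.fun.round(1))
R,t=T(q); print("intake",t)
def chk(n,p): print(n,proj(c,[R.apply(p)+t]).round(1))
chk("roller",[78.5,0,16]); chk("cheek R inner top",[0,-61,10]); chk("cheek L",[0,61,10]); chk("cheek outer R",[0,-78,10])
m=mask(f,(5,150,120),(25,255,255),(320,50,360,110)); print(cv2.moments(m,True)["m10"]/cv2.moments(m,True)["m00"],cv2.moments(m,True)["m01"]/cv2.moments(m,True)["m00"])
ct=cam("top"); ft=cv2.imread("pics/top0.png")[...,::-1].copy(); m=mask(ft,(5,120,120),(25,255,255),(220,140,250,170)); M=cv2.moments(m,True); print("top roller",M["m10"]/M["m00"],M["m01"]/M["m00"],proj(ct,[R.apply([78.5,0,14])+t]))
print("top bay",proj(ct,R.apply(P)+t).round(1).tolist()); np.save("ext.npy",q)
E
python3 fit.py
```

```text
[[208.7 122. ]
 [205.7  35.8]
 [316.1  29.7]
 [312.5 124.8]] {'L': 23, 'R': 23, 'T': 29, 'B': 29}
ext [ 6.07662476e+02  6.43783504e+01 -1.00573255e-01] -5.7624230579074 res px [ 0.   0.3 -0.2 -0.1  0.4 -0.3 -0.2  0.2]
intake [591.74332789  65.98481108  91.5       ]
roller [[336.6  78. ]]
cheek R inner top [[256.1 141. ]]
cheek L [[256.1  11.3]]
cheek outer R [[256.1 157.2]]
337.5982905982906 77.87749287749288
top roller 233.09375 155.1875 [[233.61662907 155.86400624]]
top bay [[245.4, 200.5], [216.8, 198.2], [218.8, 161.5], [248.1, 163.8]]
```

```bash
cat >> h.py <<'E'
def intake():
    q=np.load("ext.npy"); Rz=Ro.from_euler("z",q[2]); return Rz*Ro.from_euler("y",-18,degrees=True), np.array([q[0],q[1],0])+Rz.apply([-16,0,91.5])
Ri,ti=intake(); RT=Ri*Ro.from_matrix([[0,1,0],[1,0,0],[0,0,-1]])   # tool square on the intake
def I(p): return Ri.apply(p)+ti
def where(): p0,R0=pose(); print("in intake",Ri.inv().apply(p0-ti).round(2),"rot err",(RT.inv()*R0).as_rotvec().round(4),"F",readout.sense()["contact_force"].round(1))
E
python3 - <<'E'
from h import *
where(); need(I([-1,0.5,-28+12.3+60]),R=RT)
E
```

```text
in intake [ 61.71 -82.29 206.78] rot err [ 3.143e-01 -2.000e-04  1.100e-03] F [-0.2 -1.3 -1. ]
d tool [ 82.8  -9.5 173.9] rv [-3.143e-01  2.000e-04 -1.100e-03] d after turn [ 82.8 -62.7 162.5]
```

```bash
echo '[{"r":[-0.105, 0, 0], "finger_gap":0}, {"r":[-0.105, 0, 0], "finger_gap":0}, {"r":[-0.1043, 0, -0.001], "finger_gap":0}, {"d":[16.5, -12.5, 25], "finger_gap":0}, {"d":[16.5, -12.5, 25], "finger_gap":0}]' > next.json && python3 steer.py next.json | sed -n '2p;4p;5p' && echo '[{"d":[16.5, -12.5, 25], "finger_gap":0}, {"d":[16.5, -12.5, 25], "finger_gap":0}, {"d":[16.5, -12.5, 25], "finger_gap":0}, {"finger_gap":0}, {"finger_gap":0}]' > next.json && python3 steer.py next.json | sed -n '2p;4p;5p'; python3 - <<'E'
from h import *
where(); need(I([-1,0.5,-28+12.3]),R=RT)
E
```

```text
eef_pos: [573.4, 18.2, 253.5]
contact_force: [0.9, 0.3, -1.9]
opening: 0.093
eef_pos: [565.2, 69.3, 167.7]
contact_force: [1.1, 0.5, -0.2]
opening: 0.094
in intake [-1.92  0.64 80.77] rot err [ 0.003  -0.0017 -0.0007] F [ 1.1  0.5 -0.2]
d tool [ 0.   1.2 96.5] rv [-0.003   0.0017  0.0007] d after turn [-0.1  0.9 96.5]
```

```bash
echo '[{"r":[-0.003, 0.0015, 0], "d":[0, 1, 30], "finger_gap":0}, {"d":[0, 0, 25], "finger_gap":0}, {"d":[0, 0, 8], "finger_gap":0}, {"finger_gap":0}, {"finger_gap":0}]' > next.json && python3 steer.py next.json | sed -n '2p;4p;5p'; python3 - <<'E'
from h import *
where(); need(I([-1,0.5,-28+12.3]),R=RT)
E
```

```text
eef_pos: [587.3, 66.1, 110.6]
contact_force: [-0.2, -0.9, -1.1]
opening: 0.095
in intake [ 1.66 -0.3  19.53] rot err [-0.0038 -0.      0.0034] F [-0.2 -0.9 -1.1]
d tool [ 0.8 -2.8 35.2] rv [ 0.0038  0.     -0.0034] d after turn [ 0.8 -2.7 35.2]
```

```bash
echo '[{"d":[0, 0, 8], "finger_gap":0}, {"finger_gap":0}, {"finger_gap":0}]' > next.json && python3 steer.py next.json | sed -n '4p'; python3 - <<'E'
from h import *
where()
E
echo '[{"finger_gap":0}, {"finger_gap":0}]' > next.json && python3 steer.py next.json | sed -n '4p'; python3 - <<'E'
from h import *
where()
E
```

```text
contact_force: [-0.1, 0.3, -1.0]
in intake [ 1.26  0.1  11.28] rot err [-0.0041  0.0003  0.0032] F [-0.1  0.3 -1. ]
contact_force: [0.4, 0.6, -0.4]
in intake [ 0.99  0.17 11.13] rot err [-0.0037  0.0003  0.0032] F [ 0.4  0.6 -0.4]
```

Correcting −2 mm up-slope, then descending into the bay.

```bash
echo '[{"r":[0.003, 0, -0.003], "d":[0.3, -2, 6], "finger_gap":0}, {"d":[0, 0, 7], "finger_gap":0}, {"d":[0, 0, 7], "finger_gap":0}, {"finger_gap":0}, {"finger_gap":0}]' > next.json && python3 steer.py next.json | sed -n '4p'; python3 - <<'E'
from h import *
where()
E
echo '[{"d":[0, 0, 4], "finger_gap":0}, {"finger_gap":0}, {"finger_gap":0}]' > next.json && python3 steer.py next.json | sed -n '4p'; python3 - <<'E'
from h import *
where()
E
```

```text
contact_force: [0.1, -0.5, -0.6]
in intake [ -1.92   0.26 -10.15] rot err [ 0.0014 -0.0003  0.0001] F [ 0.1 -0.5 -0.6]
contact_force: [-0.2, 1.4, -0.6]
in intake [ -1.29   0.39 -13.44] rot err [0.     0.0001 0.0002] F [-0.2  1.4 -0.6]
```

```bash
echo '[{"d":[0, 0, 1.5], "finger_gap":0}, {"finger_gap":0}, {"finger_gap":0}]' > next.json && python3 steer.py next.json | sed -n '4p'; echo '[{"d":[0, 0, 1.5], "finger_gap":0}, {"finger_gap":0}, {"finger_gap":0}]' > next.json && python3 steer.py next.json | sed -n '4p'; python3 - <<'E'
from h import *
where()
E
```

```text
contact_force: [-0.4, 0.3, -1.2]
contact_force: [-5.0, 0.1, 8.8]
in intake [ -0.99   0.46 -15.68] rot err [-0.0007  0.0002  0.0002] F [-5.   0.1  8.8]
```

Touched down exactly at the predicted depth. Releasing and backing off.

```bash
echo '[{"d":[0, 0, -0.7], "finger_gap":0.3}, {"finger_gap":0.3}, {"finger_gap":0.3}, {"finger_gap":0.3}]' > next.json && python3 steer.py next.json | sed -n '4,6p'; echo '[{"d":[0, 0, -10], "finger_gap":0.3}, {"d":[0, 0, -30], "finger_gap":0.3}, {"d":[0, 0, -40], "finger_gap":0.3}, {"d":[0, 0, -40], "finger_gap":0.3}, {"d":[0, 0, -20], "finger_gap":0.4}]' > next.json && python3 steer.py next.json | sed -n '4p';echo '[{"finger_gap":0.4}, {"finger_gap":0.4}]' > next.json && python3 steer.py next.json | sed -n '2p;4p'; python3 - <<'E'
from h import *
where(); c=cam("wrist"); f=imaging.grab_frame("wrist"); cv2.imwrite("pics/w5.png",f[...,::-1])
print(proj(c,[I([-1+a,b,-16]) for a,b in ((-53,-40),(-53,40),(53,40),(53,-40))]).round(1).tolist())
m=mask(f,(40,90,40),(90,255,255),(150,60,370,330)); k=np.vstack([x for x in cv2.findContours(m,cv2.RETR_EXTERNAL,cv2.CHAIN_APPROX_NONE)[0] if len(x)>15])
n=Ri.apply([0,0,1]); Q=np.array([Ri.inv().apply(onplane(c,u,I([0,0,-16]),n)-ti)[:2] for u in k[:,0,:]],np.float32); print(cv2.boundingRect(k),cv2.minAreaRect(Q))
need([487+np.cos(np.radians(-8))*15,-327-2,240],[np.pi,0,np.radians(82)])
E
```

```text
contact_force: [-0.1, 0.4, 0.4]
opening: 0.301
grasp_force: 0.0
contact_force: [0.7, 0.0, -0.0]
eef_pos: [552.8, 70.6, 211.4]
contact_force: [0.0, -0.8, -0.4]
in intake [ -0.24   0.68 126.17] rot err [-0.0035  0.0013  0.0003] F [ 0.  -0.8 -0.4]
[[194.3, 219.3], [189.6, 130.4], [315.1, 130.2], [310.8, 219.0]]
(190, 130, 125, 90) ((-0.8968315124511719, 0.1471710205078125), (80.1868667602539, 106.30192565917969), 89.91566467285156)
d tool [-4.024e+02 -1.000e-01 -3.200e+01] rv [ 0.3151 -0.0067  0.0386] d after turn [-402.5    5.7  -30.2]
```

View pics/w5.png

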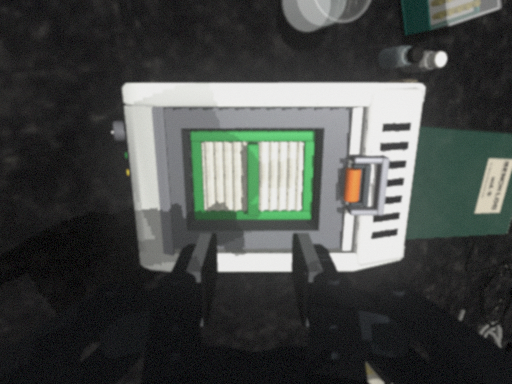

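The cassette is seated at (190–315, 130–219), centred in the bay at (−0.9, 0.15) mm. Going to the grille now.

```bash
echo '[{"r":[0.105, 0, 0], "d":[0, 0, -10], "finger_gap":0.5}, {"r":[0.105, 0, 0], "d":[0, 0, -10], "finger_gap":0.5}, {"r":[0.105, -0.006, 0.038], "d":[0, 0, -10], "finger_gap":0.5}, {"d":[-40, 0, 0], "finger_gap":0.5}, {"d":[-40, 0, 0], "finger_gap":0.5}]' > next.json && python3 steer.py next.json | sed -n '2p' && echo '[{"d":[-40, 0, 0], "finger_gap":0.5}, {"d":[-40, 1, 0], "finger_gap":0.5}, {"d":[-40, 1, 0], "finger_gap":0.5}, {"d":[-40, 1, 0], "finger_gap":0.5}, {"d":[-40, 1, 0], "finger_gap":0.5}]' > next.json && python3 steer.py next.json | sed -n '2p' && echo '[{"d":[-40, 1, 0], "finger_gap":0.5}, {"d":[-40, 1, 0], "finger_gap":0.5}, {"d":[-40, 0, 0], "finger_gap":0.5}, {"finger_gap":0.5}, {"finger_gap":0.5}]' > next.json && python3 steer.py next.json
python3 - <<'E'
from h import *
c=cam("wrist"); f=imaging.grab_frame("wrist"); cv2.imwrite("pics/w6.png",f[...,::-1]); g=cv2.cvtColor(f,cv2.COLOR_RGB2GRAY)
m=mask(f,(95,90,60),(130,255,255)); k=big(m); print(cv2.boundingRect(k),rect(c,k,25))
m=cv2.morphologyEx(cv2.inRange(g,120,255)|m,cv2.MORPH_CLOSE,np.ones((9,9))); k=big(m); print(cv2.boundingRect(k),rect(c,k,5))
E
```

```text
eef_pos: [536.2, -8.3, 237.5]
eef_pos: [510.2, -208.6, 237.8]
clock: 13.62
eef_pos: [495.5, -327.6, 237.9]
tcp_rot: [-3.138, 0.002, 1.428]
contact_force: [0.8, 0.8, 0.3]
opening: 0.505
grasp_force: 0.0
(410, 139, 102, 166) ((721.5028076171875, -437.7341613769531), (203.76644897460938, 116.28485107421875), 84.75730895996094)
(365, 134, 147, 192) ((706.1884155273438, -464.1441345214844), (163.7681884765625, 260.2567138671875), 3.6709954738616943)
```

View pics/w6.png

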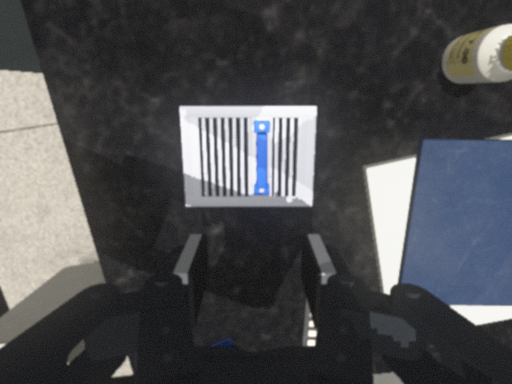

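The grille is at (180–317, 105–208), its rib at (262,157) on the right (+x) side. Now restricting the masks to that box.

```bash
python3 - <<'E'
from h import *
c=cam("wrist"); f=cv2.imread("pics/w6.png")[...,::-1].copy(); g=cv2.cvtColor(f,cv2.COLOR_RGB2GRAY)
b=(240,100,290,215); m=mask(f,(100,110,60),(130,255,255),b); k=big(m); (x,y),s,a=q=rect(c,k,25); print(cv2.boundingRect(k),q)
z=np.zeros_like(g); z[95:220,170:330]=255
m=cv2.morphologyEx((cv2.inRange(g,95,255)|m)&z,cv2.MORPH_CLOSE,np.ones((9,9))); k=big(m); q=rect(c,k,5); print(cv2.boundingRect(k),q)
(x,y),s,a=q; yaw=a-90 if s[0]<s[1] else a; 
yaw=np.radians(yaw); print(np.degrees(yaw)); rib=np.array([x+15*np.cos(yaw),y+15*np.sin(yaw)]); print("rib",rib)
need([*rib,60],[np.pi,0,yaw+np.pi/2])
E
```

```text
(254, 121, 15, 74) ((502.7890625, -326.11663818359375), (79.71788787841797, 14.641377449035645), 82.5354995727539)
(178, 105, 140, 103) ((487.86407470703125, -327.04290771484375), (117.2784652709961, 152.19271850585938), 82.17408752441406)
-7.8259124755859375
rib [ 502.72437012 -329.0853622 ]
d tool [ -1.6   7.9 178.1] rv [-0.0036  0.002  -0.0044] d after turn [ -1.9   7.3 178.1]
```

```bash
echo '[{"r":[-0.0036, 0.002, -0.0044], "d":[-1.9, 7.3, 38], "finger_gap":0.4}, {"d":[0, 0, 38], "finger_gap":0.4}, {"d":[0, 0, 38], "finger_gap":0.4}, {"d":[0, 0, 38], "finger_gap":0.4}, {"d":[0, 0, 30], "finger_gap":0.4}]' > next.json && python3 steer.py next.json | sed -n '2p;4p' && echo '[{"d":[0, 0, 20], "finger_gap":0.4}, {"d":[0, 0, 10], "finger_gap":0.4}, {"finger_gap":0.4}, {"finger_gap":0.4}, {"finger_gap":0.4}]' > next.json && python3 steer.py next.json | sed -n '2p;4p'; python3 - <<'E'
from h import *
need([502.7,-329.1,5.5],[np.pi,0,np.radians(82.17)])
E
```

```text
eef_pos: [503.0, -326.6, 54.8]
contact_force: [0.1, -0.3, 0.3]
eef_pos: [505.1, -329.5, 29.5]
contact_force: [-0.0, -0.2, 0.9]
d tool [ 0.1 -2.6 24. ] rv [0.0046 0.0026 0.0028] d after turn [ 0.  -2.5 24. ]
```

```bash
echo '[{"r":[0.004, 0.002, 0.002], "d":[0, -2, 8], "finger_gap":0.4}, {"d":[0, 0, 8], "finger_gap":0.4}, {"finger_gap":0.4}, {"finger_gap":0.4}]' > next.json && python3 steer.py next.json | sed -n '2p;4p'; python3 - <<'E'
from h import *
need([502.7,-329.1,5.5],[np.pi,0,np.radians(82.17)])
E
```

```text
eef_pos: [501.8, -329.1, 11.9]
contact_force: [0.2, -0.5, -0.5]
d tool [0.1 0.9 6.4] rv [-0.0016 -0.0005 -0.0001] d after turn [0.1 0.9 6.4]
```

```bash
echo '[{"r":[-0.001, 0, 0], "d":[0, 0.7, 3], "finger_gap":0.4}, {"d":[0, 0, 3], "finger_gap":0.4}, {"finger_gap":0.4}, {"finger_gap":0.4}]' > next.json && python3 steer.py next.json | sed -n '2p;4p'; echo '[{"finger_gap":0}, {"finger_gap":0}, {"finger_gap":0}, {"finger_gap":0}, {"finger_gap":0}]' > next.json && python3 steer.py next.json 100; echo '[{"finger_gap":0}, {"finger_gap":0}]' > next.json && python3 steer.py next.json 100;
```

```text
eef_pos: [502.7, -329.2, 5.9]
contact_force: [0.1, -0.3, -0.3]
clock: 15.58
eef_pos: [503.0, -329.3, 6.6]
tcp_rot: [3.141, -0.0, 1.434]
contact_force: [-1.2, 0.2, 5.9]
opening: 0.106
grasp_force: 98.7
clock: 15.75
eef_pos: [503.0, -329.3, 6.6]
tcp_rot: [3.141, -0.0, 1.434]
contact_force: [-1.1, 1.1, 4.8]
opening: 0.111
grasp_force: 98.7
```

```bash
echo '[{"d":[0, 0, -10], "finger_gap":0}, {"d":[0, 0, -30], "finger_gap":0}, {"d":[0, 0, -40], "finger_gap":0}, {"d":[0, 0, -40], "finger_gap":0}, {"d":[0, 0, -40], "finger_gap":0}]' > next.json && python3 steer.py next.json | sed -n '2p;4p' && echo '[{"d":[0, 0, -40], "finger_gap":0}, {"d":[0, 0, -40], "finger_gap":0}, {"finger_gap":0}, {"finger_gap":0}, {"finger_gap":0}]' > next.json && python3 steer.py next.json; python3 - <<'E'
from h import *
c=cam("wrist"); f=imaging.grab_frame("wrist"); cv2.imwrite("pics/w7.png",f[...,::-1]); g=cv2.cvtColor(f,cv2.COLOR_RGB2GRAY)
p0,R0=pose()
for q in ([58,60,1.6],[58,-90,1.6],[-58,60,1.6]): print(q,proj(c,[p0+R0.apply(q)]).round(1))
for v in (120,150,180): print(v,np.where(np.abs(np.diff(g[v,60:450].astype(int)))>25)[0][[0,-1]]+60)
for u in (120,180,330,370): print(u,[int(x) for x in g[90:180:4,u]])
where(); need(I([0,0,200]),R=RT)
E
```

```text
eef_pos: [502.3, -328.9, 168.0]
contact_force: [0.9, -1.1, -1.0]
clock: 16.58
eef_pos: [502.3, -328.9, 245.8]
tcp_rot: [-3.141, -0.0, 1.434]
contact_force: [-0.3, -0.3, -1.7]
opening: 0.107
grasp_force: 98.2
[58, 60, 1.6] [[391.4 120.6]]
[58, -90, 1.6] [[ 45.2 120.8]]
[-58, 60, 1.6] [[367.  343.9]]Traceback (most recent call last):
  File "<stdin>", line 5, in <module>
IndexError: index 0 is out of bounds for axis 0 with size 0
```

```bash
python3 - <<'E'
from h import *
g=cv2.cvtColor(cv2.imread("pics/w7.png"),cv2.COLOR_BGR2GRAY).astype(int)
for u in (60,80,200,340,370): print("col",u,g[104:148:2,u].tolist())
for v in (132,150,180): print("row",v,g[v,30:70:2].tolist(),g[v,370:410:2].tolist())
where(); need(I([0,0,200]),R=RT)
E
```

```text
col 60 [65, 64, 61, 66, 64, 61, 62, 68, 64, 64, 83, 169, 207, 211, 210, 211, 203, 212, 216, 214, 212, 210]
col 80 [51, 53, 58, 58, 61, 59, 59, 61, 61, 61, 88, 174, 206, 212, 213, 210, 211, 208, 214, 217, 209, 209]
col 200 [57, 54, 55, 58, 58, 62, 60, 64, 59, 65, 84, 188, 231, 238, 240, 237, 237, 236, 237, 238, 237, 235]
col 340 [45, 50, 52, 52, 56, 54, 55, 56, 57, 63, 69, 176, 229, 238, 240, 239, 237, 236, 237, 236, 237, 237]
col 370 [42, 47, 48, 48, 40, 50, 50, 52, 54, 51, 72, 161, 208, 217, 221, 221, 219, 218, 217, 219, 219, 217]
row 132 [195, 192, 197, 205, 203, 199, 195, 193, 198, 194, 203, 213, 213, 213, 208, 210, 210, 212, 213, 212] [221, 222, 222, 221, 221, 223, 220, 220, 221, 221, 204, 107, 50, 45, 53, 54, 51, 49, 52, 49]
row 150 [201, 200, 200, 192, 202, 205, 197, 187, 190, 199, 200, 199, 211, 212, 212, 209, 209, 211, 212, 212] [217, 219, 212, 218, 215, 217, 217, 215, 218, 199, 114, 66, 63, 72, 73, 73, 67, 62, 58, 53]
row 180 [200, 191, 202, 204, 200, 205, 204, 196, 198, 201, 207, 205, 203, 177, 136, 136, 137, 138, 191, 206] [217, 215, 215, 219, 217, 213, 211, 204, 218, 244, 243, 243, 243, 244, 244, 241, 171, 67, 80, 94]
in intake [ 7.0000e-02 -4.0171e+02  1.6120e+02] rot err [ 0.3162 -0.0044  0.0359] F [-0.1  0.2 -3. ]
d tool [401.1 -26.6 -36.3] rv [-0.3162  0.0044 -0.0359] d after turn [ 4.017e+02 -1.000e-01 -3.880e+01]
```

```bash
echo '[{"r":[-0.105, 0, 0], "d":[0, 0, -13], "finger_gap":0}, {"r":[-0.105, 0, 0], "d":[0, 0, -13], "finger_gap":0}, {"r":[-0.106, 0.0044, -0.036], "d":[0, 0, -13], "finger_gap":0}, {"d":[40, 0, 0], "finger_gap":0}, {"d":[40, 0, 0], "finger_gap":0}]' > next.json && python3 steer.py next.json | sed -n '2p' && echo '[{"d":[40, 0, 0], "finger_gap":0}, {"d":[40, 0, 0], "finger_gap":0}, {"d":[40, 0, 0], "finger_gap":0}, {"d":[40, 0, 0], "finger_gap":0}, {"d":[40, 0, 0], "finger_gap":0}]' > next.json && python3 steer.py next.json | sed -n '2p' && echo '[{"d":[40, 0, 0], "finger_gap":0}, {"d":[40, 0, 0], "finger_gap":0}, {"d":[40, 0, 0], "finger_gap":0}, {"r":[-0.12, 0, 0], "finger_gap":0}, {"r":[-0.124, 0, 0], "finger_gap":0}]' > next.json && python3 steer.py next.json | sed -n '2p;4p;5p'
cat >> h.py <<'E'
def tgt(th,xl,zl,y=1.3):  # TCP target with the grille tilted th deg, lower edge at xl,zl (intake)
    Rg=Ro.from_euler("y",-th,degrees=True); p=np.array([xl,y,zl])+Rg.apply([89.5,0,6.6])
    need(I(p),R=Ri*Rg*Ri.inv()*RT)
def lower():
    p0,R0=pose(); Rg=Ri.inv()*R0*RT.inv()*Ri; o=Ri.inv().apply(p0-ti)
    print("lower edge",(o-Rg.apply([89.5,1.3,6.6])).round(2),"upper",(o-Rg.apply([-60.5,1.3,6.6])).round(2),"tilt",np.degrees(Rg.as_rotvec()).round(2),"F(intake)",Ri.inv().apply(readout.sense()["contact_force"]).round(1))
E
echo '[{"finger_gap":0}, {"finger_gap":0}]' > next.json && python3 steer.py next.json|head -1;python3 - <<'E'
from h import *
lower(); tgt(14,-58,25)
E
```

```text
eef_pos: [504.1, -250.6, 282.7]
eef_pos: [525.5, -48.3, 281.4]
eef_pos: [539.7, 72.1, 281.7]
contact_force: [1.3, -1.7, -1.2]
opening: 0.11
clock: 18.05
lower edge [-80.12  -4.2  168.87] upper [ 65.65  -3.39 204.27] tilt [ -0.35 -13.65   0.27] F(intake) [-0.2  0.6 -0.4]
d tool [  4.5 -12.5 144.5] rv [-0.0061  0.0054  0.0054] d after turn [  3.7 -13.4 144.4]
```

```bash
echo '[{"r":[-0.006, 0.005, 0.005], "d":[1.2, -4.4, 36], "finger_gap":0}, {"d":[1.2, -4.4, 36], "finger_gap":0}, {"d":[1.2, -4.4, 36], "finger_gap":0}, {"d":[0, 0, 25], "finger_gap":0}, {"finger_gap":0}]' > next.json && python3 steer.py next.json | sed -n '4p'; echo '[{"finger_gap":0}, {"finger_gap":0}]' > next.json && python3 steer.py next.json|head -1;python3 - <<'E'
from h import *
lower(); tgt(14,-58,4)
E
```

```text
contact_force: [-0.2, -0.3, -1.2]
clock: 18.63
lower edge [-54.58  -0.25  37.94] upper [90.7  -0.82 75.27] tilt [ -0.02 -14.41  -0.22] F(intake) [ 0.7 -0.5 -0.9]
d tool [  0.6 -11.7  32.7] rv [ 0.0072  0.0008 -0.0038] d after turn [  0.6 -11.5  32.7]
```

```bash
echo '[{"r":[0.007, 0.001, -0.004], "d":[0.6, -6, 12], "finger_gap":0}, {"d":[0, -5, 12], "finger_gap":0}, {"d":[0, 0, 5], "finger_gap":0}, {"finger_gap":0}, {"finger_gap":0}]' > next.json && python3 steer.py next.json | sed -n '4p'; python3 - <<'E'
from h import *
lower(); tgt(14,-58,2); tgt(14,-75,1.2)
E
```

```text
contact_force: [-0.0, -0.4, -1.5]
lower edge [-58.64   0.66   8.25] upper [86.83  0.85 44.82] tilt [  0.08 -14.11   0.08] F(intake) [-0.5 -0.4 -1.5]
d tool [-0.8 -0.9  6.4] rv [ 0.0019 -0.0016  0.0013] d after turn [-0.8 -0.9  6.4]
d tool [ -0.7 -17.6   3. ] rv [ 0.0019 -0.0016  0.0013] d after turn [ -0.8 -17.6   3.1]
```

```bash
echo '[{"r":[0.001, -0.001, 0.001], "d":[-0.6, -0.7, 4], "finger_gap":0}, {"d":[0, 0, 2], "finger_gap":0}, {"finger_gap":0}, {"finger_gap":0}, {"finger_gap":0}]' > next.json && python3 steer.py next.json | sed -n '4p'; python3 - <<'E'
from h import *
lower(); tgt(14,-68,2);tgt(14,-75,1.5)
E
```

```text
contact_force: [-0.1, 0.2, -1.1]
lower edge [-58.93   0.16   1.47] upper [86.63  0.25 37.69] tilt [  0.04 -13.97   0.04] F(intake) [-0.5  0.2 -1. ]
d tool [-0.2 -8.7 -2.7] rv [-0.0005 -0.0008  0.0006] d after turn [-0.2 -8.7 -2.7]
d tool [ -0.2 -15.6  -3.9] rv [-0.0005 -0.0008  0.0006] d after turn [ -0.2 -15.6  -4. ]
```

```bash
echo '[{"d":[-0.2, -4.5, -1.3], "finger_gap":0}, {"d":[0, -4.2, -1.4], "finger_gap":0}, {"finger_gap":0}, {"finger_gap":0}]' > next.json && python3 steer.py next.json | sed -n '4p'; python3 - <<'E'
from h import *
lower()
E
echo '[{"d":[0, -2.5, -0.5], "finger_gap":0}, {"d":[0, -2, -0.4], "finger_gap":0}, {"finger_gap":0}, {"finger_gap":0}]' > next.json && python3 steer.py next.json | sed -n '4p'; python3 - <<'E'
from h import *
lower(); tgt(14,-75.3,1)
E
```

```text
contact_force: [0.1, 0.1, -1.7]
lower edge [-6.818e+01 -5.000e-02  1.930e+00] upper [7.739e+01 7.000e-02 3.811e+01] tilt [  0.04 -13.96   0.05] F(intake) [-0.5  0.1 -1.7]
contact_force: [-0.0, 0.3, -1.0]
lower edge [-7.279e+01 -4.000e-02  1.650e+00] upper [7.279e+01 7.000e-02 3.784e+01] tilt [  0.04 -13.96   0.05] F(intake) [-0.4  0.3 -1. ]
d tool [-0.  -2.6 -0. ] rv [-0.0007 -0.0008  0.0007] d after turn [-0.  -2.6 -0. ]
```

```bash
echo '[{"d":[0, -1.2, 0], "finger_gap":0}, {"d":[0, -1, 0.3], "finger_gap":0}, {"d":[0, 0, 0.3], "finger_gap":0}, {"finger_gap":0}, {"finger_gap":0}]' > next.json && python3 steer.py next.json | sed -n '4p'; python3 - <<'E'
from h import *
lower(); tgt(10,-75.2,0.6)
E
```

```text
contact_force: [0.3, 0.7, -0.6]
lower edge [-7.453e+01  3.000e-02  5.400e-01] upper [71.03  0.12 36.77] tilt [  0.05 -13.97   0.04] F(intake) [ 0.1  0.7 -0.6]
d tool [-0.1 -0.4  6. ] rv [ 0.0694 -0.0009  0.0007] d after turn [-0.1  0.   6. ]
```

```bash
echo '[{"r":[0.035, -0.001, 0], "d":[0, -0.2, 3], "finger_gap":0}, {"r":[0.035, 0, 0], "d":[0, -0.1, 3], "finger_gap":0}, {"finger_gap":0}, {"finger_gap":0}]' > next.json && python3 steer.py next.json | sed -n '4p'; python3 - <<'E'
from h import *
lower(); tgt(7.5,-75.2,0.4)
E
```

```text
contact_force: [3.3, 1.1, 0.2]
lower edge [-74.87  -0.39   0.53] upper [72.74 -0.53 27.17] tilt [ -0.07 -10.23  -0.06] F(intake) [ 3.1  1.4 -0.8]
d tool [ 0.5 -0.1  4.3] rv [ 0.0476  0.0013 -0.001 ] d after turn [0.5 0.1 4.3]
```

```bash
echo '[{"r":[0.024, 0, 0], "d":[0.2, 0.3, 2.1], "finger_gap":0}, {"r":[0.024, 0, 0], "d":[0, 0.2, 2.1], "finger_gap":0}, {"finger_gap":0}, {"finger_gap":0}]' > next.json && python3 steer.py next.json | sed -n '4p'; python3 - <<'E'
from h import *
lower(); tgt(5,-74.6,0.2)
E
```

```text
contact_force: [2.2, -0.8, -1.1]
lower edge [-75.13  -0.39   0.61] upper [73.59 -0.39 20.16] tilt [-0.1  -7.49 -0.01] F(intake) [ 1.8 -0.6 -1.7]
d tool [0.4 0.7 4.4] rv [ 0.0434  0.0017 -0.    ] d after turn [0.4 0.9 4.3]
```

```bash
echo '[{"r":[0.022, 0, 0], "d":[0.2, 0.4, 2.1], "finger_gap":0}, {"r":[0.022, 0, 0], "d":[0, 0.3, 2.1], "finger_gap":0}, {"finger_gap":0}, {"finger_gap":0}]' > next.json && python3 steer.py next.json | sed -n '4p'; python3 - <<'E'
from h import *
lower()
E
echo '[{"r":[0.02, 0, 0], "d":[0, 0.1, 1.8], "finger_gap":0}, {"r":[0.015, 0, 0], "d":[0, 0, 1.3], "finger_gap":0}, {"finger_gap":0}, {"finger_gap":0}]' > next.json && python3 steer.py next.json | sed -n '4p'; python3 - <<'E'
from h import *
lower(); tgt(0,-74.8,0)
E
```

```text
contact_force: [-0.9, -0.5, -1.0]
lower edge [-75.39  -0.29   0.36] upper [74.06 -0.27 13.2 ] tilt [-0.11 -4.91  0.  ] F(intake) [-1.1 -0.6 -0.7]
contact_force: [-1.2, -1.1, -2.7]
lower edge [-75.47  -0.18   0.36] upper [74.35 -0.18  7.83] tilt [-0.09 -2.85 -0.  ] F(intake) [-1.9 -1.2 -2.3]
d tool [0.2 0.9 4.9] rv [ 0.0498  0.0016 -0.    ] d after turn [0.2 1.1 4.8]
```

```bash
echo '[{"r":[0.02, 0, 0], "d":[0, 0.1, 1.8], "finger_gap":0}, {"finger_gap":0}, {"finger_gap":0}]' > next.json && python3 steer.py next.json | sed -n '4p'; echo '[{"r":[0.02, 0, 0], "d":[0, 0, 1.8], "finger_gap":0}, {"finger_gap":0}, {"finger_gap":0}]' > next.json && python3 steer.py next.json | sed -n '4p'; python3 - <<'E'
from h import *
lower()
E
echo '[{"r":[0.01, 0, 0], "d":[0, 0, 1.2], "finger_gap":0}, {"finger_gap":0}, {"finger_gap":0}]' > next.json && python3 steer.py next.json | sed -n '4p'; python3 - <<'E'
from h import *
lower();  tgt(0,-74.8,0)
E
```

```text
contact_force: [-2.7, 0.4, -2.2]
contact_force: [-1.7, -0.3, -4.1]
lower edge [-75.33  -0.08   0.38] upper [74.66 -0.08  1.93] tilt [-0.08 -0.59 -0.  ] F(intake) [-2.8 -0.4 -3.4]
contact_force: [-0.2, -0.6, -1.7]
lower edge [-74.37   0.29   0.26] upper [75.63  0.32  0.48] tilt [-0.03 -0.08  0.01] F(intake) [-0.6 -0.6 -1.5]
d tool [-0.3 -0.4  0.4] rv [0.0015 0.0006 0.0002] d after turn [-0.3 -0.4  0.4]
```

```bash
echo '[{"d":[0, 0, 0.8], "finger_gap":0}, {"finger_gap":0}, {"finger_gap":0}]' > next.json && python3 steer.py next.json | sed -n '4p'; echo '[{"d":[0, 0, 0.8], "finger_gap":0}, {"finger_gap":0}, {"finger_gap":0}]' > next.json && python3 steer.py next.json | sed -n '4p'; python3 - <<'E'
from h import *
lower()
E
```

```text
contact_force: [-2.7, -0.5, 5.0]
contact_force: [-11.1, 0.6, 16.6]
lower edge [-74.31   0.24  -0.16] upper [75.69  0.27  0.1 ] tilt [-0.04 -0.1   0.01] F(intake) [-5.4 -0.5 19.2]
```

Firmly seated, with 19 N pressing square to the slope. Releasing and checking.

```bash
echo '[{"d":[0, 0, -1], "finger_gap":0.35}, {"finger_gap":0.35}, {"finger_gap":0.35}, {"finger_gap":0.35}]' > next.json && python3 steer.py next.json | sed -n '4,6p'; echo '[{"d":[0, 0, -10], "finger_gap":0.35}, {"d":[0, 0, -30], "finger_gap":0.35}, {"d":[0, 0, -40], "finger_gap":0.35}, {"d":[0, 0, -40], "finger_gap":0.35}, {"d":[0, 0, -20], "finger_gap":0.4}]' > next.json && python3 steer.py next.json | sed -n '4p';echo '[{"finger_gap":0.4}, {"finger_gap":0.4}]' > next.json && python3 steer.py next.json | sed -n '1p;4p'; python3 - <<'E'
from h import *
c=cam("wrist"); f=imaging.grab_frame("wrist"); s=f[60:290,80:440]
cv2.imwrite("pics/w8.png",cv2.resize(s,None,fx=2.2,fy=2.2,interpolation=cv2.INTER_CUBIC)[...,::-1])
P=[[-75,-58,5],[75,-58,5],[75,58,5],[-75,58,5],[78.5,0,16],[15,0,25],[75,0,5]]
print(((proj(c,[I(p) for p in P])-[80,60])*2.2).round(0).tolist())
m=mask(f,(5,150,120),(25,255,255),(280,100,420,250)); x,y,w,h=cv2.boundingRect(big(m)); print("roller",x,y,w,h,(x+w/2,y+h/2),[Ri.inv().apply(onplane(c,u,I([0,0,12]),Ri.apply([0,0,1]))-ti).round(1) for u in ((x,y+h/2),(x+w,y+h/2))])
m=mask(f,(100,110,60),(130,255,255),(180,100,350,260)); k=big(m); Q=np.array([Ri.inv().apply(onplane(c,u,I([0,0,25]),Ri.apply([0,0,1]))-ti)[:2] for u in k[:,0,:]],np.float32); print("rib",cv2.minAreaRect(Q))
E
```

```text
contact_force: [0.6, -0.8, -0.0]
opening: 0.353
grasp_force: 0.0
contact_force: [-0.0, 0.3, 0.6]
clock: 24.05
contact_force: [-1.4, 0.0, -0.1]
[[166.0, 392.0], [522.0, 391.0], [538.0, 109.0], [141.0, 109.0], [544.0, 265.0], [380.0, 271.0], [530.0, 258.0]]
roller 320 165 14 30 (327.0, 180.0) [array([73.1, -0.8, 12. ]), array([85.1, -0.8, 12. ])]
rib ((14.876593589782715, 4.496070861816406), (77.58971405029297, 16.16436195373535), 89.94325256347656)
```

View pics/w8.png

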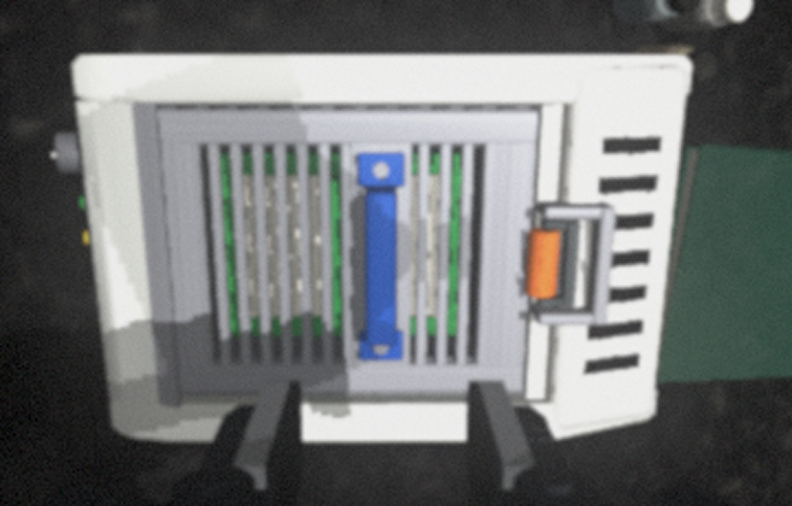

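The grille lies flat with its corners where predicted (e.g. (538,110)). The roller at (545,263) overlaps the upper edge at about (530,260), and its measured span of x = 73.1–85.1 mm puts the catch out at its rest position. The gripper is clear, so I'm handing in.

```bash
python3 -c "
from rig import r, imaging, readout
print(r.sign_off())"
```

```text
the job is handed in; nothing more can be done
None
```

The cassette is seated in the bay, the grille is hooked under the lip and lying flat with the roller catch out over it, and the job was handed in at about 24 s; no verdict came back.

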